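Pair the tea caddies with their own lids

TASK

Put each of the three tea caddies together with the lid of its own colour, seated flat and fully home; somebody has put the white lid on the blue caddy by mistake, and the blue-handled scoop belongs inside the blue caddy, under its lid. The scoop may be dropped in, but lower the ceramic lids into place and never let them fall. Leave the caddies standing where they are, and leave the spare green lid and everything else alone.

Things in the scene. Friction and masses are not known exactly. Their poses are not given: they have to be found in the camera images.
- caddy_blue: Blue glazed open-topped round caddy, 100 mm outside, 80 mm tall, walls 6 mm (mouth 88 mm across), inner floor 6 mm above its underside. Origin: centre of its underside, z up. 0.45 kg. A seated lid's origin is 72 mm above the caddy's origin. Starts wearing the white lid and empty.
- caddy_white: White glazed open-topped round caddy, 100 mm outside, 80 mm tall, walls 6 mm (mouth 88 mm across), inner floor 6 mm above its underside. Origin: centre of its underside, z up. 0.45 kg. A seated lid's origin is 72 mm above the caddy's origin. Starts open and empty.
- caddy_terracotta: Terracotta glazed open-topped round caddy, 100 mm outside, 80 mm tall, walls 6 mm (mouth 88 mm across), inner floor 6 mm above its underside. Origin: centre of its underside, z up. 0.45 kg. A seated lid's origin is 72 mm above the caddy's origin. Starts open and empty.
- lid_blue: Blue lid, a disc 100 mm across and 8 mm thick over a plug 76 mm across and 8 mm deep, with an upright bar handle on top 44 mm long (own x), 18 mm wide (own y) and 30 mm tall; 46 mm tall in all. Origin: centre of the plug's underside (so the disc spans z 8 to 16 mm and the handle z 16 to 46 mm); z up. Turned at random. Starts on the table.
- lid_white: White lid, a disc 100 mm across and 8 mm thick over a plug 76 mm across and 8 mm deep, with an upright bar handle on top 44 mm long (own x), 18 mm wide (own y) and 30 mm tall; 46 mm tall in all. Origin: centre of the plug's underside (so the disc spans z 8 to 16 mm and the handle z 16 to 46 mm); z up. Turned at random. Starts seated on the blue caddy, the wrong one.
- lid_terracotta: Terracotta lid, a disc 100 mm across and 8 mm thick over a plug 76 mm across and 8 mm deep, with an upright bar handle on top 44 mm long (own x), 18 mm wide (own y) and 30 mm tall; 46 mm tall in all. Origin: centre of the plug's underside (so the disc spans z 8 to 16 mm and the handle z 16 to 46 mm); z up. Turned at random. Starts on the table.
- lid_green: Green lid, a disc 100 mm across and 8 mm thick over a plug 76 mm across and 8 mm deep, with an upright bar handle on top 44 mm long (own x), 18 mm wide (own y) and 30 mm tall; 46 mm tall in all. Origin: centre of the plug's underside (so the disc spans z 8 to 16 mm and the handle z 16 to 46 mm); z up. Turned at random. A spare with no caddy; stays on the table.
- scoop: Measuring scoop 71 mm long: open square light-wood bowl 36 x 34 (own y) x 20 mm tall, from x -1 to +35 mm, and a blue bar handle 14 mm wide (own y) and 12 mm tall from x -36 to 0 mm. Origin: on its underside, where the handle meets the bowl; z up. Starts flat on the table, turned at random.
- pinch_bowl: Bystander: small grey open bowl 84 mm across, 42 mm tall, among the task's things. Origin: centre of its underside.
- vase: Bystander: clay-coloured vase 92 mm across, 155 mm tall, at one far corner of the work area. Origin: centre of its underside.
- tool_pot: Bystander: dark pot 80 mm across and 95 mm tall with upright tools reaching 210 mm, at the other far corner. Origin: centre of its underside.
- glaze_brush: Bystander: brush 190 mm long lying at the back of the table, behind the work area. Origin: middle of its underside, x along it.
- oxide_jar: Bystander: closed grey jar 68 mm across, 100 mm tall, at the back of the table. Origin: centre of its underside.
Not all that is in view belongs to the job. Several things look just like the scoop: the one meant starts farthest from the robot's base.

How it is judged:
At the end, for the whole second after the job is handed in: Each lid on its own-colour caddy: within 10 mm of centre, level to 0.07 rad, origin 68-76 mm above the caddy's. Scoop inside the blue caddy (origin within 45 mm of its axis, under 70 mm up). Caddies upright, within 40 mm of their starts; green lid and bystanders within 30 mm. All at rest (horizontal distance between lid_blue and caddy_blue below 0.01 m and z of lid_blue in the frame of caddy_blue between 0.068 and 0.076 m and angle between each of lid_blue, lid_white, lid_terracotta's own z axis and vertical below 0.07 rad and angle between each of caddy_blue, caddy_white, caddy_terracotta's own z axis and vertical below 0.05 rad and distance of each of caddy_blue, caddy_white, caddy_terracotta from where it was at the start of the episode below 0.04 m and linear speed of each of lid_blue, caddy_blue, lid_white, caddy_white, lid_terracotta, caddy_terracotta, scoop below 0.02 m/s and horizontal distance between lid_white and caddy_white below 0.01 m and z of lid_white in the frame of caddy_white between 0.068 and 0.076 m and horizontal distance between lid_terracotta and caddy_terracotta below 0.01 m and z of lid_terracotta in the frame of caddy_terracotta between 0.068 and 0.076 m and horizontal distance between scoop and caddy_blue below 0.045 m and z of scoop in the frame of caddy_blue between 0 and 0.07 m and distance of each of lid_green, pinch_bowl, vase, tool_pot, glaze_brush, oxide_jar from where it was at the start of the episode below 0.03 m); the robot touches nothing.
It fails at once if a caddy is shifted more than 40 mm or tipped ((distance of caddy_blue from where it was at the start of the episode above 0.04 m or angle between caddy_blue's own z axis and vertical above 0.35 rad) or (distance of caddy_white from where it was at the start of the episode above 0.04 m or angle between caddy_white's own z axis and vertical above 0.35 rad) or (distance of caddy_terracotta from where it was at the start of the episode above 0.04 m or angle between caddy_terracotta's own z axis and vertical above 0.35 rad)).
It fails at once if the spare green lid or another bystander is moved more than 30 mm (distance of any of lid_green, pinch_bowl, vase, tool_pot, glaze_brush, oxide_jar from where it was at the start of the episode above 0.03 m).
It fails at once if a lid is dropped: it falls freely at over 0.5 m/s (about 13 mm) ((linear speed of lid_blue above 0.5 m/s and contact force between lid_blue and the fingers below 0.05 N) or (linear speed of lid_white above 0.5 m/s and contact force between lid_white and the fingers below 0.05 N) or (linear speed of lid_terracotta above 0.5 m/s and contact force between lid_terracotta and the fingers below 0.05 N)).
It also fails if it takes over 72 s, if anything falls off the work surface, if the arm or the gripper's body presses on something with over 40 N, if the wrist force passes 120 N, or if a joint passes its speed limit or range.

ROBOT

A 7-joint arm with a two-finger parallel gripper is mounted at the origin on the work surface. World frame = base frame: x ahead of the robot, y to its left, z up, the work surface at z = 0. Lengths are in m, angles in rad, forces in N, time in s.
With the tool pointing down it reaches from about 0.425 to 0.925 m from the base axis. Payload 6.8 kg.
Tool frame: the origin (TCP) lies at the very end of the fingers, on their centre line; the grasp point (between the pads) lies 19 mm behind it; z points along the fingers, y is the line along which they close (so a half turn about z gives the same grasp; the last joint's range is limited). The gripper opens to 85 mm and grips with 20 to 120 N. Pads are 22 mm wide; open, the fingers measure 114 mm over their backs; the gripper's body (76 mm by 85 mm) begins 54 mm behind the grasp point. The pads swing forward as they close: fully open they stand 13 mm farther back than shut.
Start: joints at [-1.255, 0.477, 0.022, 1.555, -0.011, 1.109, -0.083], TCP at [0.278, 0.615, 0.231] pointing down, gripper open.
Joint ranges: [-2.96, 2.96], [-0.34, 2.1], [-1.41, 1.46], [0.24, 2.44], [-1.37, 4.51], [0.17, 1.92], [-2.96, 2.96]. Speed limits (rad/s): [2.39, 2.39, 3.14, 3.14, 3.14, 3.14, 3.14].

INTERFACE

Orientations are given as a unit quaternion [w, x, y, z].
In Python, from station import readout, viewer, bot gives the robot as it stands. The module is installed in compiled form; this text tells all that it offers.
- The arm moves only by the shell command python3 -m handwheel 'ROWS' [FORCE]. ROWS is JSON, a list of rows, each a list of 3 entries, a list of its own where there are three numbers: the shift along the tool's x, y, z in mm, then the turn, a rotation vector about the tool's x, y, z in degrees, then the gripper command: -1 is fully open, 1 is shut, values between are in proportion. In form: [[[x, y, z], [ax, ay, az], grip], ...]. A call has 1 to 20 rows; each row is the pose to reach, as a shift and turn from the pose commanded when the call began, along the tool's axes at that moment; what a row does not reach only later rows make up. A row lasts 1/12 s, in which the tool goes at most 41.7 mm and 7.16 degrees, less where a joint would pass 70% of its speed; a pose out of reach is approached as far as the arm can. A call with a gripper value outside its range is refused whole. The fingers move at their own pace and stop on an object; FORCE is the grip in N (left out, the last holds). Time passes only in rows, so rows that repeat a pose let the fingers close. It gives the time, the measured TCP pose, the force and the opening at its end, in the units of the state.
- readout.get_obs(): the state, without advancing time (a new reading comes with each control period).
- viewer.read_camera(name): name is "side" or "top"; returns a dict with "frame" (384x512x3 uint8, red, green, blue), "fx", "fy", "cx", "cy" (pixels), "rvec" (rotation vector, rad) and "tvec" (3), from world to camera coordinates, as OpenCV has them. Camera axes: x right, y down, z forward; pixel columns grow to the right and rows downward; lengths in m; the calibration is good to about 2 mm. A picture is of the moment at which its call begins. There is no depth.
- bot.hand_in(): hands the job in, once; it reports no verdict.
Trained networks look in a picture, given as the dict that the camera call returned (one of the last four; its "shot" number tells which), for a name from the list of things; names that differ only in an ending like _2 or _b are one class to them, and where a whole thing is asked for, a point or a joint stands for the part that bears it (a point fixed in the world has none). Each returns a list of dicts, best first, with "score" (0 to 1); they miss things now and then, are a little off and sometimes report something else, mostly with a low value. They report only what shows in the picture. A call takes as long as a camera call. They do not tell look-alikes from the thing itself.
- viewer.search_frame(picture, target): "rect" ([centre column, centre row, width, height] in pixels, round what is visible of it).
- viewer.outline_of(picture, target): "mask" (384x512 bool, what is visible of it) and "rect" ([centre column, centre row, width, height] in pixels, round what is visible of it).
The state is a dict: "t": time; "q": joint angles; "joint_vel": joint speeds; "joint_torque": joint torques, N m; "eef_pos": TCP position; "tool_rot": TCP orientation; "contact_force": force on the tool from outside, world axes, zero at the start; "torque": the same for the moment, N m; "gripper_width": opening from 0.0 (shut) to 1.0 (fully open).
Only numpy, scipy, OpenCV 4.12 (cv2) and the standard library are available. Lean on these libraries where they do the work, as an engineer would, in place of code of your own. Each camera call takes 0.05 s, during which the arm holds its last target. There are 200 camera calls.

## Working session

There is one attempt and no reset: what is moved stays moved. The work goes in short steps, Python scripts to look and compute and a shell command to move; the robot and the scene stay as the last step left them, time stands still between calls to the robot, and variables do not carry over. Pictures are saved under pics/ and viewed, on a budget of 10 in all, crops included, one or two more only if the job needs it, and the job is handed in when it is done.

```bash
mkdir -p pics; cat > h.py <<'E'
import numpy as np, cv2
from station import readout, viewer, bot
def RT(p): return cv2.Rodrigues(np.array(p["rvec"],float))[0], np.array(p["tvec"],float).ravel()
def ray_at_z(p,u,v,z):
    R,t=RT(p); d=R.T@np.array([(u-p["cx"])/p["fx"],(v-p["cy"])/p["fy"],1]); c=-R.T@t
    return c+d*(z-c[2])/d[2]
def proj(p,X):
    R,t=RT(p); c=R@np.array(X,float)+t; return np.array([p["fx"]*c[0]/c[2]+p["cx"],p["fy"]*c[1]/c[2]+p["cy"]])
def tri(ps,uvs):
    A=[];b=[]
    for p,(u,v) in zip(ps,uvs):
        R,t=RT(p); d=R.T@np.array([(u-p["cx"])/p["fx"],(v-p["cy"])/p["fy"],1]); d/=np.linalg.norm(d); c=-R.T@t
        M=np.eye(3)-np.outer(d,d); A.append(M); b.append(M@c)
    return np.linalg.lstsq(np.vstack(A),np.hstack(b),rcond=None)[0]
def save(p,name,s=1.5,crop=None):
    im=p["frame"][:,:,::-1]
    if crop: im=im[crop[1]:crop[3],crop[0]:crop[2]]
    cv2.imwrite("pics/"+name,cv2.resize(im,None,fx=s,fy=s,interpolation=cv2.INTER_CUBIC))
E
python3 - <<'E'
from h import *
T=viewer.read_camera("top");S=viewer.read_camera("side")
save(T,"top0.png");save(S,"side0.png")
for n,p in (("T",T),("S",S)):
    R,t=RT(p);print(n,"cam at",(-R.T@t).round(3),p["fx"],"axis",R[2].round(2))
    for k in "caddy_blue caddy_white caddy_terracotta lid_blue lid_white lid_terracotta lid_green scoop pinch_bowl vase tool_pot glaze_brush oxide_jar".split():
        print(k,[(round(d["score"],2),np.round(d["rect"]).astype(int).tolist()) for d in viewer.search_frame(p,k)[:5]])
print(readout.get_obs())
E
```

```text
T cam at [0.332 0.011 1.218] 409.9514838089808 axis [ 0.13 -0.01 -0.99]
caddy_blue [(0.54, [320, 146, 26, 26])]
caddy_white [(0.74, [258, 125, 32, 37])]
caddy_terracotta [(0.75, [388, 204, 48, 39])]
lid_blue []
lid_white [(0.72, [325, 136, 35, 34])]
lid_terracotta [(0.74, [319, 149, 28, 24]), (0.7, [261, 210, 37, 36])]
lid_green [(0.68, [202, 205, 29, 34])]
scoop [(0.72, [117, 250, 21, 15]), (0.61, [200, 143, 10, 23]), (0.58, [177, 261, 11, 22]), (0.52, [148, 297, 24, 18])]
pinch_bowl [(0.57, [136, 205, 29, 25])]
vase [(0.82, [114, 118, 43, 38])]
tool_pot [(0.82, [409, 121, 47, 40])]
glaze_brush [(0.68, [328, 92, 19, 53])]
oxide_jar [(0.88, [172, 89, 29, 33])]
S cam at [-0.134  0.887  1.373] 478.31298259076027 axis [ 0.37 -0.52 -0.77]
caddy_blue [(0.51, [259, 156, 20, 16])]
caddy_white [(0.61, [220, 176, 32, 36]), (0.44, [229, 136, 38, 23])]
caddy_terracotta []
lid_blue []
lid_white [(0.96, [261, 142, 26, 21])]
lid_terracotta [(0.49, [276, 212, 26, 22])]
lid_green [(0.88, [243, 243, 25, 25])]
scoop [(0.75, [229, 316, 23, 20]), (0.58, [269, 280, 25, 13]), (0.53, [279, 315, 18, 18])]
p
[... 242 characters left out ...]
5])]
{'t': 1.4, 'q': array([-1.25514306,  0.47703351,  0.0223842 ,  1.55539231, -0.01154148,
        1.10927664, -0.08311305]), 'joint_vel': array([-0.00010921, -0.00016976, -0.00084217,  0.00075479, -0.00033901,
       -0.00060409,  0.00120671]), 'joint_torque': array([-8.82132213e-06, -5.96324158e+01,  1.60644449e+00, -2.81543040e+01,
        1.24817417e-02,  1.62691922e-03, -9.45643137e-06]), 'eef_pos': array([0.27753297, 0.61533243, 0.23128835]), 'tool_rot': array([-2.71113426e-05,  2.10313764e-01,  9.77633939e-01,  1.29074704e-05]), 'contact_force': array([-0.92961669,  0.50320197, -0.29458492]), 'torque': array([0.00465115, 0.00885981, 0.00299648]), 'gripper_width': 0.9982343297130533}
```

View pictures.

View pics/top0.png

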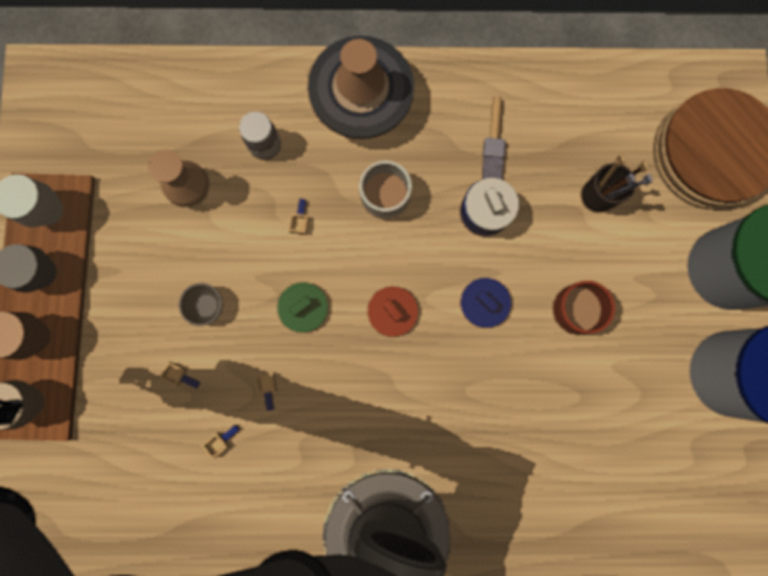

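View pics/side0.png

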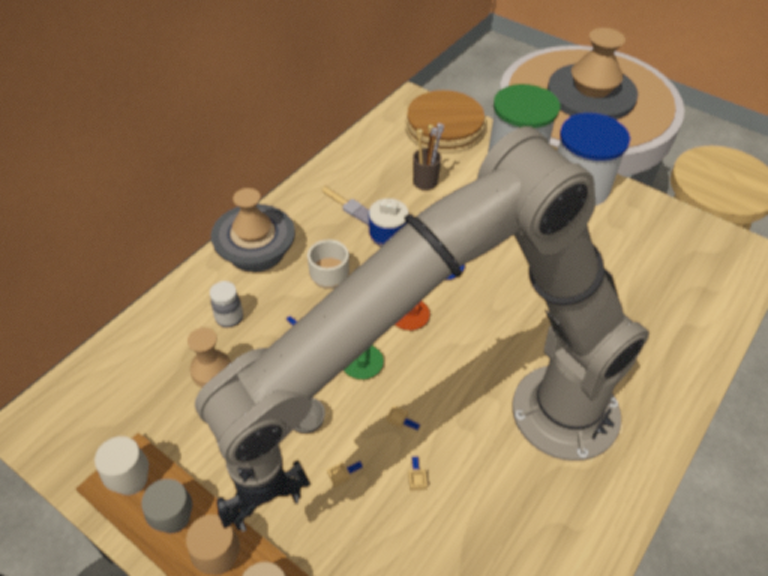

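```bash
python3 - <<'E'
from h import *
T=viewer.read_camera("top");S=viewer.read_camera("side")
save(T,"crop1.png",5,(190,125,350,225))
np.save("T.npy",T,allow_pickle=True);np.save("S.npy",S,allow_pickle=True)
print("scoop candidates (x,y,dist):")
for u,v in [(117,250),(177,261),(148,297),(200,144)]:
    X=ray_at_z(T,u,v,.01);print((u,v),X[:2].round(3),np.hypot(*X[:2]).round(3))
hsv=cv2.cvtColor(T["frame"],cv2.COLOR_RGB2HSV)
print("top disc colours",[ (n,hsv[v,u].tolist()) for n,u,v in (("b",318,208),("t",255,200),("g",200,212),("w",318,132),("tc",372,205))])
for k in "lid_blue lid_terracotta lid_white lid_green caddy_white caddy_terracotta caddy_blue scoop".split():
    for n,p in (("T",T),("S",S)):
        for d in viewer.outline_of(p,k)[:3]:
            c=max(cv2.findContours(d["mask"].astype(np.uint8),cv2.RETR_EXTERNAL,cv2.CHAIN_APPROX_NONE)[0],key=len)
            (u,v),(a,b),an=cv2.fitEllipse(c) if len(c)>5 else ((0,0),(0,0),0)
            z={"lid_blue":.016,"lid_terracotta":.016,"lid_green":.016,"lid_white":.088,"scoop":.015}.get(k,.08)
            print(k,n,round(d["score"],2),"ell",round(u,1),round(v,1),round(a,1),round(b,1),"xy@z",ray_at_z(p,u,v,z).round(3), "n",d["mask"].sum())
E
```

```text
scoop candidates (x,y,dist):
(117, 250) [0.3  0.41] 0.508
(177, 261) [0.268 0.236] 0.357
(148, 297) [0.167 0.316] 0.357
(200, 144) [0.615 0.176] 0.64
top disc colours [('b', [119, 117, 89]), ('t', [7, 177, 141]), ('g', [50, 102, 90]), ('w', [19, 48, 190]), ('tc', [7, 172, 77])]
lid_blue T 0.95 ell 323.3 201.3 29.9 32.5 xy@z [ 0.442 -0.191  0.016] n 805
lid_terracotta T 0.96 ell 260.8 207.6 32.2 33.1 xy@z [ 0.423 -0.007  0.016] n 880
lid_terracotta S 0.64 ell 276.9 212.0 13.0 25.3 xy@z [ 0.401 -0.003  0.016] n 260
lid_terracotta S 0.15 ell 218.8 175.2 28.2 33.0 xy@z [ 0.676 -0.015  0.016] n 769
lid_white T 0.89 ell 326.9 135.8 32.6 33.6 xy@z [ 0.622 -0.193  0.088] n 907
lid_white T 0.65 ell 260.4 207.5 32.1 33.2 xy@z [ 0.418 -0.005  0.088] n 882
lid_white S 0.7 ell 258.5 141.9 18.3 23.9 xy@z [ 0.62  -0.19   0.088] n 374
lid_green T 0.78 ell 200.9 204.6 33.0 33.3 xy@z [0.432 0.169 0.016] n 910
lid_green T 0.47 ell 261.3 207.2 31.8 33.1 xy@z [ 0.424 -0.008  0.016] n 873
lid_green S 0.95 ell 244.0 242.7 17.5 27.9 xy@z [0.415 0.171 0.016] n 396
lid_green S 0.26 ell 218.3 175.8 29.1 32.9 x
[... 294 characters left out ...]
.7 27.8 32.2 xy@z [0.637 0.03  0.08 ] n 742
caddy_terracotta T 0.91 ell 388.6 205.2 35.6 41.6 xy@z [ 0.426 -0.363  0.08 ] n 1216
caddy_blue T 0.53 ell 321.6 142.6 24.6 28.8 xy@z [ 0.604 -0.178  0.08 ] n 129
caddy_blue S 0.68 ell 254.6 155.2 14.4 21.0 xy@z [ 0.595 -0.131  0.08 ] n 196
scoop T 0.8 ell 117.1 249.9 12.7 25.9 xy@z [0.3   0.409 0.015] n 243
scoop T 0.67 ell 177.2 258.2 11.2 25.2 xy@z [0.277 0.235 0.015] n 207
scoop T 0.66 ell 144.8 294.9 11.4 27.9 xy@z [0.173 0.324 0.015] n 231
scoop S 0.8 ell 227.4 315.5 11.2 20.9 xy@z [0.296 0.411 0.015] n 179
scoop S 0.58 ell 277.5 317.5 8.9 20.2 xy@z [0.17  0.326 0.015] n 143
scoop S 0.5 ell 266.3 278.6 12.0 23.8 xy@z [0.275 0.237 0.015] n 208
```

View pics/crop1.png

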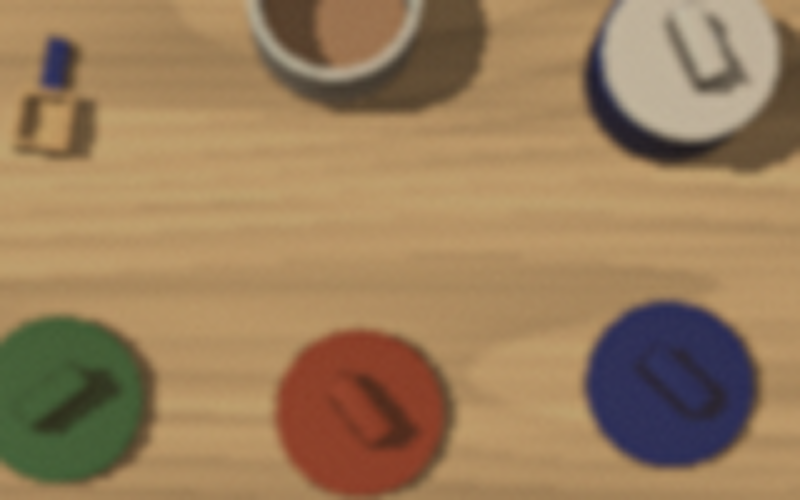

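The scoop look-alikes are at top-view pixels (117,250), (177,261), (148,297) and (200,144). The last is 0.64 m from the base and the others at most 0.51 m, so it is the one meant; the crop shows it at crop (55,95), blue handle up. Next I fit circles and handles in both views.

```bash
cat > fit.py <<'E'
from h import *
from scipy.ndimage import map_coordinates
def grad(p):
    g=cv2.GaussianBlur(p["frame"],(0,0),0.8).astype(np.float32)
    return np.sqrt(sum(cv2.Sobel(g[...,i],cv2.CV_32F,1,0)**2+cv2.Sobel(g[...,i],cv2.CV_32F,0,1)**2 for i in range(3)))
def score(p,G,P):
    R,t=RT(p); c=P@R.T+t
    return map_coordinates(np.minimum(G,200),[p["fy"]*c[:,1]/c[:,2]+p["cy"],p["fx"]*c[:,0]/c[:,2]+p["cx"]],order=1).mean()
a=np.linspace(0,2*np.pi,72,endpoint=False)
def circle(r,z): return np.c_[r*np.cos(a),r*np.sin(a),0*a+z]
def fitc(p,x,y,shapes,w=.02,step=.001):
    G=grad(p);best=(-1,)
    for dx in np.arange(-w,w+1e-9,step):
        for dy in np.arange(-w,w+1e-9,step):
            s=np.mean([score(p,G,q+[x+dx,y+dy,0]) for q in shapes])
            if s>best[0]: best=(s,x+dx,y+dy)
    return np.round(best,3)
def handle(z,l=.022,w=.009):
    n=np.linspace(-1,1,20); return np.vstack([np.c_[l*n,0*n+w,0*n+z],np.c_[l*n,0*n-w,0*n+z],np.c_[0*n+l,w*n,0*n+z],np.c_[0*n-l,w*n,0*n+z]])
def fith(p,x,y,z,w=.006):
    G=grad(p);best=(-1,);H=handle(z)
    for deg in range(0,180,3):
        c,s=np.cos(np.radians(deg)),np.sin(np.radians(deg));Q=H@np.array([[c,s,0],[-s,c,0],[0,0,1]])
        for dx in np.arange(-w,w+1e-9,.002):
            for dy in np.arange(-w,w+1e-9,.002):
                v=score(p,G,Q+[x+dx,y+dy,0])
                if v>best[0]: best=(v,x+dx,y+dy,deg)
    return np.round(best,3)
E
cat > run.py <<'E'
from fit import *
T=np.load("T.npy",allow_pickle=True).item();S=np.load("S.npy",allow_pickle=True).item()
L=dict(lid_blue=(.442,-.191,.016),lid_terracotta=(.423,-.007,.016),lid_white=(.622,-.193,.088),lid_green=(.432,.169,.016))
for k,(x,y,z) in L.items():
    f=fitc(T,x,y,[circle(.05,z)]);print(k,"T",f,"S",fitc(S,x,y,[circle(.05,z)]),"handle T",fith(T,f[1],f[2],z+.03))
for k,(x,y) in dict(caddy_white=(.65,.005),caddy_terracotta=(.426,-.363)).items():
    sh=[circle(.05,.08),circle(.044,.08)]
    print(k,"T",fitc(T,x,y,sh),"S",fitc(S,x,y,sh), "S base",fitc(S,x,y,[circle(.05,.0)]))
E
python3 run.py
```

```text
lid_blue T [ 2.00e+02  4.42e-01 -1.93e-01] S [123.654   0.434  -0.184] handle T [59.237  0.44  -0.199 48.   ]
lid_terracotta T [ 1.92749e+02  4.24000e-01 -1.10000e-02] S [ 1.44603e+02  4.17000e-01 -4.00000e-03] handle T [ 8.9924e+01  4.2200e-01 -1.7000e-02  1.5000e+01]
lid_white T [ 1.9654e+02  6.2200e-01 -1.9600e-01] S [185.521   0.623  -0.195] handle T [166.937   0.616  -0.202  24.   ]
lid_green T [1.94812e+02 4.32000e-01 1.65000e-01] S [157.207   0.423   0.171] handle T [ 74.614   0.426   0.159 123.   ]
caddy_white T [1.75726e+02 6.56000e-01 4.00000e-03] S [1.49906e+02 6.54000e-01 2.00000e-03] S base [104.891   0.663   0.   ]
caddy_terracotta T [167.894   0.424  -0.351] S [57.892  0.406 -0.383] S base [92.024  0.416 -0.346]
```

```bash
cat > go.py <<'E'
import sys,numpy as np
from station import readout
from scipy.spatial.transform import Rotation as Rn
# usage: go.py x y z yaw_deg(of tool x, mod 180): prints shift (mm, tool axes) and turn about tool z
o=readout.get_obs();w,x,y,z=o["tool_rot"];R=Rn.from_quat([x,y,z,w]);M=R.as_matrix()
cy=np.degrees(np.arctan2(M[1,0],M[0,0]))
def want(yaw): return Rn.from_euler("z",yaw,degrees=True)*Rn.from_euler("x",180,degrees=True)
a=list(map(float,sys.argv[1:]))
print("t",o["t"],"pos",o["eef_pos"].round(4),"yaw",cy.round(1),"q1,q7",o["q"][[0,6]].round(2),"F",o["contact_force"].round(1),"w",round(o["gripper_width"],3))
if a:
    yaw=a[3]+180*np.round((cy-a[3])/180)
    print("shift",(M.T@(np.array(a[:3])-o["eef_pos"])*1000).round(1),"turn",(R.inv()*want(yaw)).as_rotvec(degrees=True).round(1), "dist",np.linalg.norm(np.array(a[:3])-o["eef_pos"]).round(3))
E
python3 go.py .621 -.196 .231 25
```

```text
t 2.3 pos [0.2776 0.6153 0.2313] yaw 155.7 q1,q7 [-1.26 -0.08] F [ 0.6 -0.5  0. ] w 1.002
shift [-6.467e+02 -5.983e+02  3.000e-01] turn [  0.    0.  -49.3] dist 0.881
```

```bash
python3 -m handwheel '[[[-647,-598,0],[0,0,-49],0],[[-647,-598,0],[0,0,-49],0],[[-647,-598,0],[0,0,-49],0],[[-647,-598,0],[0,0,-49],0],[[-647,-598,0],[0,0,-49],0],[[-647,-598,0],[0,0,-49],0],[[-647,-598,0],[0,0,-49],0],[[-647,-598,0],[0,0,-49],0],[[-647,-598,0],[0,0,-49],0],[[-647,-598,0],[0,0,-49],0],[[-647,-598,0],[0,0,-49],0],[[-647,-598,0],[0,0,-49],0],[[-647,-598,0],[0,0,-49],0],[[-647,-598,0],[0,0,-49],0],[[-647,-598,0],[0,0,-49],0],[[-647,-598,0],[0,0,-49],0],[[-647,-598,0],[0,0,-49],0],[[-647,-598,0],[0,0,-49],0],[[-647,-598,0],[0,0,-49],0],[[-647,-598,0],[0,0,-49],0]]' 40
python3 go.py .621 -.196 .16 25
python3 - <<'E'
from fit import *
S=viewer.read_camera("side");T=viewer.read_camera("top");np.save("S.npy",S,allow_pickle=True)
np.save("T2.npy",T,allow_pickle=True)
cv2.imwrite("pics/b.png",cv2.resize(np.hstack([S["frame"][60:340,100:420],T["frame"][60:340,90:430]])[:,:,::-1],None,fx=1.2,fy=1.2))
for k,(x,y,z) in dict(lid_blue=(.442,-.193,.016),lid_terracotta=(.424,-.011,.016),lid_green=(.432,.165,.016),lid_white=(.622,-.195,.088)).items():
    f=fitc(S,x,y,[circle(.05,z)]);print(k,"S",f,"handle",fith(S,x,y,z+.03))
sh=[circle(.05,.08),circle(.044,.08)]
print("tc",fitc(S,.424,-.351,sh),"w",fitc(S,.656,.004,sh))
E
```

```text
t: 3.97
eef_pos: [0.6026, -0.1522, 0.2315]
tool_rot: [0.0, -0.214, 0.977, -0.0]
contact_force: [0.9, 0.5, -0.4]
gripper_width: 0.498
t 3.9667 pos [ 0.6026 -0.1522  0.2315] yaw -155.3 q1,q7 [-0.04  2.25] F [ 0.9  0.5 -0.4] w 0.498
shift [  1.7 -47.5  71.5] turn [-0.   0.  -0.3] dist 0.086
lid_blue S [ 2.00e+02  4.37e-01 -1.88e-01] handle [163.801   0.448  -0.199  24.   ]
lid_terracotta S [ 2.00e+02  4.21e-01 -7.00e-03] handle [ 1.4156e+02  4.3000e-01 -1.7000e-02  1.5000e+01]
lid_green S [2.00e+02 4.28e-01 1.69e-01] handle [145.438   0.438   0.159  18.   ]
lid_white S [180.17    0.624  -0.194] handle [140.547   0.616  -0.201 162.   ]
tc [179.583   0.429  -0.371] w [1.48012e+02 6.54000e-01 2.00000e-03]
```

View pics/b.png

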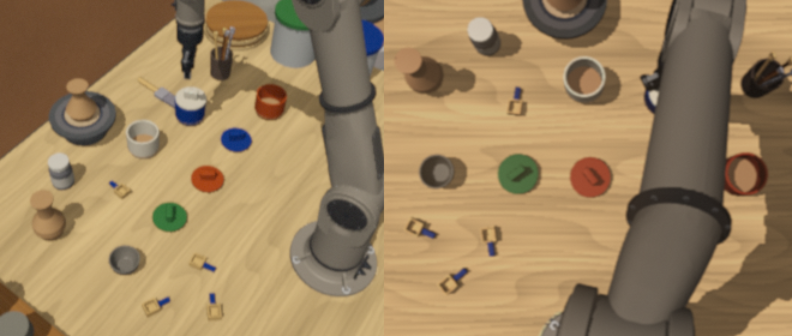

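```bash
python3 -m handwheel '[[[2,-47,0],[0,0,-1],0],[[2,-47,40],[0,0,-1],0],[[2,-47,80],[0,0,-1],0],[[2,-47,110],[0,0,-1],0],[[2,-47,128],[0,0,-1],0],[[2,-47,138],[0,0,-1],0],[[2,-47,138],[0,0,-1],0],[[2,-47,138],[0,0,-1],1],[[2,-47,138],[0,0,-1],1],[[2,-47,138],[0,0,-1],1],[[2,-47,138],[0,0,-1],1],[[2,-47,138],[0,0,-1],1]]' 40; python3 go.py .655 .003 .17 25
```

```text
t: 5.07
eef_pos: [0.6213, -0.1941, 0.0953]
tool_rot: [0.002, -0.223, 0.975, -0.001]
contact_force: [0.2, -0.5, 7.1]
gripper_width: 0.202
t 5.0667 pos [ 0.6213 -0.1941  0.0953] yaw -154.3 q1,q7 [0.05 2.37] F [ 0.2 -0.5  7.1] w 0.202
shift [-116.1  162.8  -74.7] turn [-0.1  0.2  0.7] dist 0.213
```

```bash
python3 -m handwheel '[[[0,0,-10],[0,0,0],1],[[0,0,-25],[0,0,0],1],[[0,0,-50],[0,0,0],1],[[0,0,-75],[0,0,0],1],[[-116,163,-75],[0,0,0],1],[[-116,163,-75],[0,0,0],1],[[-116,163,-75],[0,0,0],1],[[-116,163,-75],[0,0,0],1],[[-116,163,-75],[0,0,0],1],[[-116,163,-75],[0,0,0],1],[[-116,163,-75],[0,0,0],1]]'; python3 go.py .655 .003 .12 25
python3 - <<'E'
from fit import *
S=viewer.read_camera("side");T=viewer.read_camera("top")
np.save("S3.npy",S,allow_pickle=True);np.save("T3.npy",T,allow_pickle=True)
A=cv2.resize(S["frame"][120:220,160:300],None,fx=4,fy=4,interpolation=cv2.INTER_CUBIC)
cv2.imwrite("pics/c.png",A[:,:,::-1])
for z in (.15,.155,.16): print(z,"lid S",fitc(S,.655,.003,[circle(.05,z)]))
sh=[circle(.05,.08)]
T0=np.load("T.npy",allow_pickle=True).item()
for p in (T0,T,S): print("tc",fitc(p,.426,-.363,sh,.025),fitc(p,.426,-.363,[circle(.044,.08)],.025))
E
```

```text
t: 5.98
eef_pos: [0.6537, 0.0073, 0.1686]
tool_rot: [0.0, -0.225, 0.974, 0.001]
contact_force: [0.0, -0.0, -0.7]
gripper_width: 0.199
t 5.9833 pos [0.6537 0.0073 0.1686] yaw -153.9 q1,q7 [-0.26  2.02] F [ 0.  -0.  -0.7] w 0.199
shift [ 0.7 -4.5 48.6] turn [0.1 0.  1.1] dist 0.049
0.15 lid S [1.78874e+02 6.60000e-01 4.00000e-03]
0.155 lid S [1.78954e+02 6.57000e-01 8.00000e-03]
0.16 lid S [1.79019e+02 6.53000e-01 1.20000e-02]
tc [160.633   0.426  -0.36 ] [189.574   0.425  -0.349]
tc [143.2     0.426  -0.358] [162.702   0.424  -0.349]
tc [188.3     0.429  -0.375] [187.34    0.428  -0.372]
```

View pics/c.png

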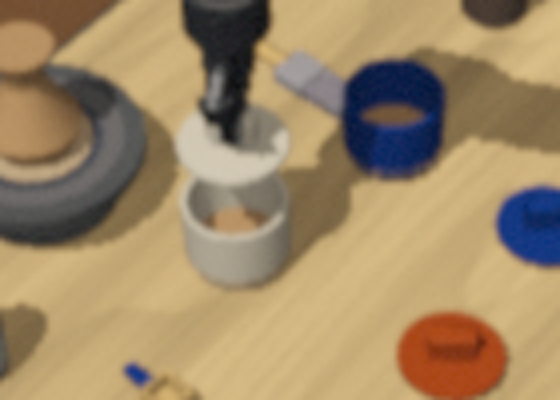

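```bash
python3 -m handwheel '[[[0,-7,20],[0,0,0],1],[[0,-7,40],[0,0,0],1],[[0,-7,55],[0,0,0],1],[[0,-7,58],[0,0,0],1],[[0,-7,58],[0,0,0],1]]'; python3 go.py .655 .000 .095 25
python3 - <<'E'
from fit import *
S=viewer.read_camera("side")
z=readout.get_obs()["eef_pos"][2]-.0073
for zz in (z,z-.008):print("lid S",fitc(S,.655,.003,[circle(.05,zz)]))
d=viewer.outline_of(S,"lid_white")[:2]
for e in d:
    c=max(cv2.findContours(e["mask"].astype(np.uint8),cv2.RETR_EXTERNAL,cv2.CHAIN_APPROX_NONE)[0],key=len);print(e["score"],e["rect"],ray_at_z(S,*cv2.fitEllipse(c)[0],z-.004))
A=cv2.resize(S["frame"][130:210,180:300],None,fx=5,fy=5,interpolation=cv2.INTER_CUBIC);cv2.imwrite("pics/d.png",A[:,:,::-1])
print("caddy blue open",fitc(S,.622,-.195,[circle(.05,.08)]),fitc(S,.622,-.195,[circle(.044,.08)]))
E
```

```text
t: 6.5
eef_pos: [0.6557, -0.0049, 0.1094]
tool_rot: [-0.001, -0.221, 0.975, -0.0]
contact_force: [0.1, 0.3, -1.4]
gripper_width: 0.2
t 6.5 pos [ 0.6557 -0.0049  0.1094] yaw -154.4 q1,q7 [-0.23  2.05] F [ 0.1  0.3 -1.4] w 0.2
shift [-1.5  4.7 14.4] turn [ 0.  -0.2  0.6] dist 0.015
lid S [181.288   0.653   0.   ]
lid S [ 1.81301e+02  6.60000e-01 -5.00000e-03]
0.54 [224.2, 166.4, 30.5, 18.1] [0.64846283 0.00139569 0.09930082]
caddy blue open [188.338   0.625  -0.193] [183.002   0.623  -0.193]
```

View pics/d.png

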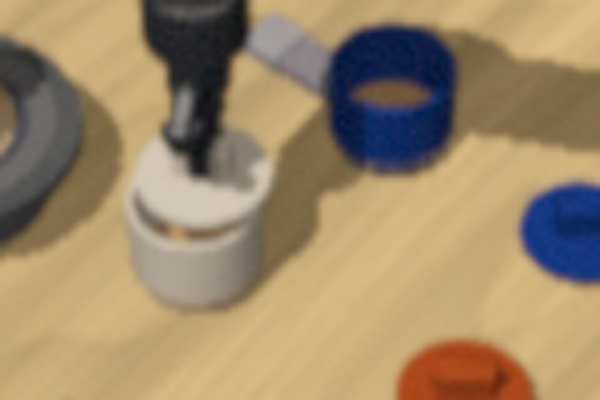

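```bash
python3 -m handwheel '[[[-3,2,0],[0,0,0],1],[[-3,2,3],[0,0,0],1],[[-3,2,6],[0,0,0],1],[[-3,2,9],[0,0,0],1],[[-3,2,11],[0,0,0],1],[[-3,2,13],[0,0,0],1],[[-3,2,14],[0,0,0],1],[[-3,2,14],[0,0,0],1],[[-3,2,14],[0,0,0],1]]'; python3 go.py
```

```text
t: 7.35
eef_pos: [0.6586, 0.0002, 0.0962]
tool_rot: [-0.0, -0.223, 0.975, 0.0]
contact_force: [0.6, 0.1, -0.4]
gripper_width: 0.198
t 7.35 pos [6.586e-01 2.000e-04 9.620e-02] yaw -154.3 q1,q7 [-0.23  2.05] F [ 0.6  0.1 -0.4] w 0.198
```

```bash
python3 -m handwheel '[[[0,0,1],[0,0,0],1],[[0,0,2],[0,0,0],1],[[0,0,2],[0,0,0],1]]'; python3 go.py
```

```text
t: 7.6
eef_pos: [0.6589, 0.0001, 0.0953]
tool_rot: [0.0, -0.222, 0.975, 0.0]
contact_force: [-3.4, -0.2, 6.6]
gripper_width: 0.203
t 7.6 pos [6.589e-01 1.000e-04 9.530e-02] yaw -154.3 q1,q7 [-0.23  2.05] F [-3.4 -0.2  6.6] w 0.203
```

```bash
python3 -m handwheel '[[[0,0,-1],[0,0,0],0.3],[[0,0,-1],[0,0,0],0],[[0,0,-1],[0,0,0],0],[[0,0,-1],[0,0,0],0],[[0,0,-15],[0,0,0],0],[[0,0,-50],[0,0,0],0],[[0,0,-90],[0,0,0],0],[[0,0,-130],[0,0,0],0],[[0,0,-130],[0,0,0],0]]'
python3 - <<'E'
from fit import *
T0=np.load("T.npy",allow_pickle=True).item();S=viewer.read_camera("side")
print("white lid S",fitc(S,.655,.003,[circle(.05,.088)]))
A=cv2.resize(S["frame"][130:210,160:260],None,fx=5,fy=5,interpolation=cv2.INTER_CUBIC);
B=cv2.resize(T0["frame"][125:165,180:220],None,fx=8,fy=8,interpolation=cv2.INTER_CUBIC);A=np.hstack([A,np.vstack([B,np.zeros((80,320,3),np.uint8)])])
cv2.imwrite("pics/e.png",A[:,:,::-1])
# scoop template: outline model in both views
n=np.linspace(-1,1,16)
def line(a,b,k=24): return np.linspace(a,b,k)
pts=lambda h:[]
bz,hz=.02,.012
M=np.vstack([line((-.001,-.017,bz),(.035,-.017,bz)),line((-.001,.017,bz),(.035,.017,bz)),line((-.001,-.017,bz),(-.001,.017,bz)),line((.035,-.017,bz),(.035,.017,bz)),
 line((-.036,-.007,hz),(0,-.007,hz)),line((-.036,.007,hz),(0,.007,hz)),line((-.036,-.007,hz),(-.036,.007,hz),12)])
for nm,p in (("T",T0),("S",S)):
    G=grad(p);best=(-1,)
    for deg in range(140,221,4):
        c,s=np.cos(np.radians(deg)),np.sin(np.radians(deg));Q=M@np.array([[c,s,0],[-s,c,0],[0,0,1]])
        for x in np.arange(.59,.65,.002):
            for y in np.arange(.15,.2,.002):
                v=score(p,G,Q+[x,y,0])
                if v>best[0]:best=(v,x,y,deg)
    print("scoop",nm,np.round(best,3))
print("bowl,tip T",ray_at_z(T0,199.2,149.8,.02)[:2],ray_at_z(T0,202.4,132.6,.012)[:2])
E
python3 go.py
```

```text
t: 8.35
eef_pos: [0.6633, -0.0003, 0.2346]
tool_rot: [0.007, -0.222, 0.975, -0.001]
contact_force: [0.5, -1.6, 0.5]
gripper_width: 0.502
white lid S [1.55424e+02 6.60000e-01 2.00000e-03]
scoop T [1.78743e+02 6.10000e-01 1.76000e-01 1.72000e+02]
scoop S [161.245   0.616   0.182 164.   ]
bowl,tip T [0.59490881 0.17668173] [0.6495427 0.1692107]
t 8.4 pos [ 6.618e-01 -1.000e-04  2.309e-01] yaw -154.3 q1,q7 [-0.26  2.02] F [-0.3  0.4 -0.1] w 0.5
```

View pics/e.png

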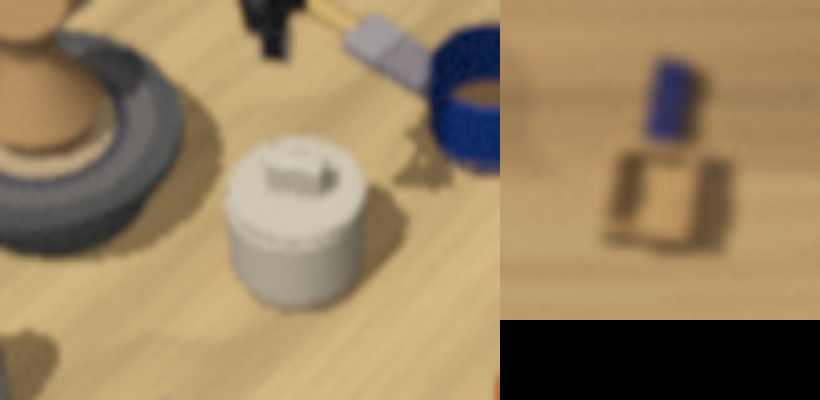

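```bash
python3 go.py .630 .1745 .012 172
```

```text
t 8.4 pos [ 6.618e-01 -1.000e-04  2.309e-01] yaw -154.3 q1,q7 [-0.26  2.02] F [-0.3  0.4 -0.1] w 0.5
shift [-44.8 172.  218.7] turn [-0.   0.6 33.7] dist 0.282
```

```bash
python3 -m handwheel '[[[-45,172,0],[0,0,34],0],[[-45,172,0],[0,0,34],0],[[-45,172,0],[0,0,34],0],[[-45,172,0],[0,0,34],0],[[-45,172,0],[0,0,34],0],[[-45,172,80],[0,0,34],0],[[-45,172,120],[0,0,34],0],[[-45,172,150],[0,0,34],0],[[-45,172,150],[0,0,34],0]]' 30; python3 go.py .630 .1745 .012 172
python3 - <<'E'
from fit import *
S=viewer.read_camera("side")
A=cv2.resize(S["frame"][150:270,130:290],None,fx=4,fy=4,interpolation=cv2.INTER_CUBIC);cv2.imwrite("pics/f.png",A[:,:,::-1])
E
```

```text
t: 9.15
eef_pos: [0.6216, 0.1744, 0.07]
tool_rot: [-0.003, 0.072, 0.997, -0.001]
contact_force: [0.1, -0.1, 0.0]
gripper_width: 0.503
t 9.15 pos [0.6216 0.1744 0.07  ] yaw 171.8 q1,q7 [-0.56  1.24] F [ 0.1 -0.1  0. ] w 0.503
shift [-8.5  1.5 58. ] turn [-0.1 -0.3 -0.2] dist 0.059
```

View pics/f.png

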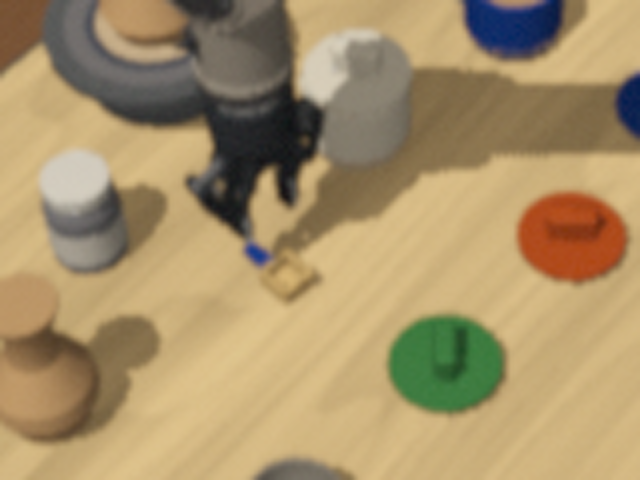

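```bash
python3 -m handwheel '[[[-8,1,20],[0,0,0],0],[[-8,1,40],[0,0,0],0],[[-8,1,52],[0,0,0],0],[[-8,1,58],[0,0,0],0],[[-8,1,58],[0,0,0],0],[[-8,1,58],[0,0,0],1],[[-8,1,58],[0,0,0],1],[[-8,1,58],[0,0,0],1],[[-8,1,58],[0,0,0],1],[[-8,1,58],[0,0,0],1]]' 30; python3 go.py .63 .1745 .012 172
```

```text
t: 10.03
eef_pos: [0.6329, 0.1747, 0.017]
tool_rot: [0.0, 0.072, 0.997, 0.0]
contact_force: [-0.9, -0.6, 0.4]
gripper_width: 0.001
t 10.0333 pos [0.6329 0.1747 0.017 ] yaw 171.7 q1,q7 [-0.54  1.26] F [-0.9 -0.6  0.4] w 0.001
shift [ 2.8 -0.6  5. ] turn [ 0.   0.1 -0.3] dist 0.006
```

```bash
python3 -m handwheel '[[[2,0,-2],[0,0,0],0],[[2,0,-2],[0,0,0],0],[[2,0,-2],[0,0,0],0],[[2,0,5],[0,0,0],0],[[2,0,10],[0,0,0],0],[[2,0,14],[0,0,0],0],[[2,0,14],[0,0,0],0]]' 30; python3 go.py .63 .1745 .003 172
```

```text
t: 10.62
eef_pos: [0.6296, 0.1745, 0.0008]
tool_rot: [-0.001, 0.072, 0.997, -0.0]
contact_force: [0.1, 0.4, -0.2]
gripper_width: 0.5
t 10.6167 pos [0.6296 0.1745 0.0008] yaw 171.7 q1,q7 [-0.53  1.27] F [ 0.1  0.4 -0.2] w 0.5
shift [-0.4  0.  -2.2] turn [-0.1 -0.1 -0.3] dist 0.002
```

```bash
python3 -m handwheel '[[[0,0,-2],[0,0,0],1],[[0,0,-2],[0,0,0],1],[[0,0,-2],[0,0,0],1],[[0,0,-2],[0,0,0],1],[[0,0,-2],[0,0,0],1],[[0,0,-2],[0,0,0],1]]' 30; python3 go.py .63 .1745 .16 172
```

```text
t: 11.12
eef_pos: [0.631, 0.1749, 0.0047]
tool_rot: [0.0, 0.072, 0.997, 0.0]
contact_force: [0.1, 0.2, 3.1]
gripper_width: 0.151
t 11.1167 pos [0.631  0.1749 0.0047] yaw 171.7 q1,q7 [-0.53  1.27] F [0.1 0.2 3.1] w 0.151
shift [   0.8   -0.4 -155.3] turn [ 0.   0.  -0.3] dist 0.155
```

```bash
python3 -m handwheel '[[[0,0,-20],[0,0,0],1],[[0,0,-60],[0,0,0],1],[[0,0,-100],[0,0,0],1],[[0,0,-140],[0,0,0],1],[[0,0,-165],[0,0,0],1],[[0,0,-165],[0,0,0],1]]'; python3 go.py .642 -.197 .17 172
python3 - <<'E'
from fit import *
S=viewer.read_camera("side")
A=cv2.resize(S["frame"][130:270,130:290],None,fx=4,fy=4,interpolation=cv2.INTER_CUBIC);cv2.imwrite("pics/g.png",A[:,:,::-1])
E
```

```text
t: 11.62
eef_pos: [0.6342, 0.1755, 0.1761]
tool_rot: [0.005, 0.072, 0.997, 0.002]
contact_force: [0.5, 0.3, -0.0]
gripper_width: 0.152
t 11.6167 pos [0.6342 0.1755 0.1761] yaw 171.7 q1,q7 [-0.59  1.21] F [ 0.5  0.3 -0. ] w 0.152
shift [ -61.5 -367.5    4.7] turn [ 0.3  0.5 -0.3] dist 0.373
```

View pics/g.png

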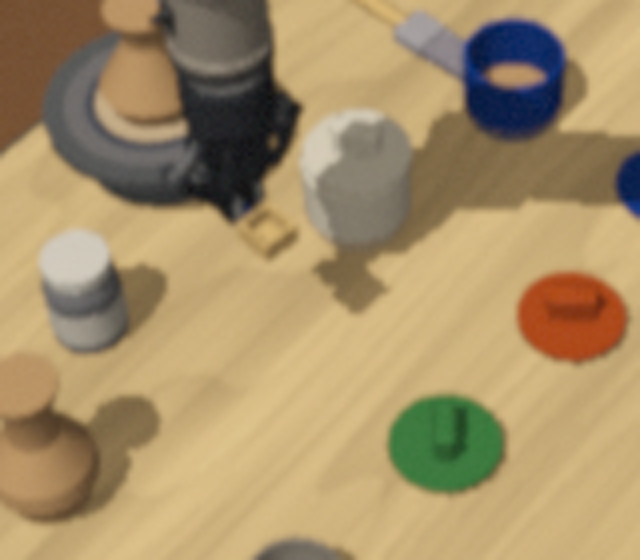

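```bash
python3 -m handwheel '[[[-60,-368,0],[0,0,0],1],[[-60,-368,0],[0,0,0],1],[[-60,-368,0],[0,0,0],1],[[-60,-368,0],[0,0,0],1],[[-60,-368,0],[0,0,0],1],[[-60,-368,0],[0,0,0],1],[[-60,-368,0],[0,0,0],1],[[-60,-368,0],[0,0,0],1],[[-60,-368,0],[0,0,0],1],[[-60,-368,0],[0,0,0],1],[[-60,-368,0],[0,0,0],1],[[-60,-368,20],[0,0,0],1],[[-60,-368,50],[0,0,0],1],[[-60,-368,70],[0,0,0],1],[[-60,-368,70],[0,0,0],1],[[-60,-368,70],[0,0,0],1]]'; python3 go.py .642 -.197 .035 172
python3 - <<'E'
from fit import *
S=viewer.read_camera("side")
A=cv2.resize(S["frame"][90:190,190:310],None,fx=5,fy=5,interpolation=cv2.INTER_CUBIC);cv2.imwrite("pics/i.png",A[:,:,::-1])
E
```

```text
t: 13.0
eef_pos: [0.6359, -0.1959, 0.0976]
tool_rot: [-0.002, 0.071, 0.997, 0.001]
contact_force: [0.4, -0.4, 0.3]
gripper_width: 0.151
t 13.0 pos [ 0.6359 -0.1959  0.0976] yaw 171.8 q1,q7 [-0.02  1.84] F [ 0.4 -0.4  0.3] w 0.151
shift [-6.4 -0.3 62.5] turn [ 0.1 -0.2 -0.2] dist 0.063
```

View pics/i.png

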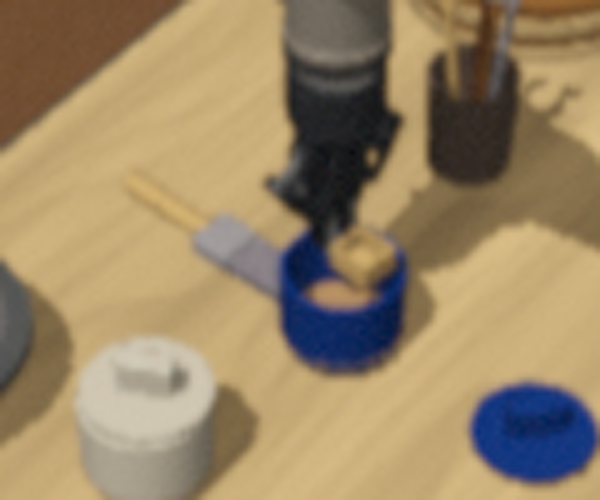

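```bash
python3 -m handwheel '[[[-6,0,0],[0,0,0],1],[[-6,0,0],[0,0,0],1],[[-6,0,15],[0,0,0],1],[[-6,0,30],[0,0,0],1],[[-6,0,45],[0,0,0],1],[[-6,0,60],[0,0,0],1],[[-6,0,60],[0,0,0],1]]'; python3 go.py .642 -.197 .035 172
```

```text
t: 13.63
eef_pos: [0.6412, -0.198, 0.0368]
tool_rot: [-0.002, 0.072, 0.997, 0.0]
contact_force: [0.0, 1.7, -0.6]
gripper_width: 0.153
t 13.6333 pos [ 0.6412 -0.198   0.0368] yaw 171.7 q1,q7 [-0.    1.86] F [ 0.   1.7 -0.6] w 0.153
shift [-0.6  1.   1.8] turn [ 0.  -0.2 -0.3] dist 0.002
```

```bash
python3 -m handwheel '[[[0,0,0],[0,0,0],0.4],[[0,0,0],[0,0,0],0.4],[[0,0,0],[0,0,0],0.4],[[0,0,0],[0,0,0],0.4],[[0,0,-30],[0,0,0],0.4],[[0,0,-70],[0,0,0],0.4],[[0,0,-110],[0,0,0],0.4],[[0,0,-130],[0,0,0],0.2],[[0,0,-130],[0,0,0],0]]'; python3 go.py .441 -.192 .15 47
python3 - <<'E'
from fit import *
S=viewer.read_camera("side")
print("blue caddy",fitc(S,.622,-.195,[circle(.05,.08)]))
def sub(p,box,f): return cv2.resize(p["frame"][box[1]:box[3],box[0]:box[2]],None,fx=f,fy=f,interpolation=cv2.INTER_CUBIC)
T0=np.load("T.npy",allow_pickle=True).item()
A=np.hstack([sub(S,(230,110,310,190),5),sub(T0,(303,181,343,221),10)]);cv2.imwrite("pics/j.png",A[:,:,::-1])
E
```

```text
t: 14.38
eef_pos: [0.6464, -0.2004, 0.1763]
tool_rot: [0.006, 0.072, 0.997, -0.001]
contact_force: [0.3, -0.6, 0.4]
gripper_width: 0.493
t 14.3833 pos [ 0.6464 -0.2004  0.1763] yaw 171.7 q1,q7 [-0.04  1.81] F [ 0.3 -0.6  0.4] w 0.493
shift [204.7 -21.3  24. ] turn [ -0.3   0.6 -55.3] dist 0.207
blue caddy [184.316   0.624  -0.196]
```

View pics/j.png

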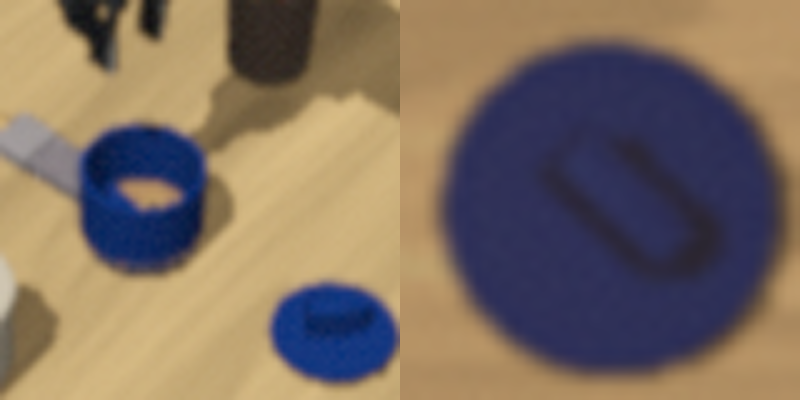

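```bash
python3 -m handwheel '[[[205,-21,0],[0,0,124],0],[[205,-21,0],[0,0,124],0],[[205,-21,0],[0,0,124],0],[[205,-21,0],[0,0,124],0],[[205,-21,0],[0,0,124],0],[[205,-21,0],[0,0,124],0],[[205,-21,0],[0,0,124],0],[[205,-21,0],[0,0,124],0],[[205,-21,0],[0,0,124],0],[[205,-21,0],[0,0,124],0],[[205,-21,0],[0,0,124],0],[[205,-21,0],[0,0,124],0],[[205,-21,0],[0,0,124],0],[[205,-21,0],[0,0,124],0],[[205,-21,20],[0,0,124],0],[[205,-21,40],[0,0,124],0],[[205,-21,60],[0,0,124],0],[[205,-21,80],[0,0,124],0],[[205,-21,80],[0,0,124],0],[[205,-21,80],[0,0,124],0]]' 40; python3 go.py .441 -.192 .022 46
```

```text
t: 16.1
eef_pos: [0.4356, -0.19, 0.0884]
tool_rot: [-0.001, 0.914, 0.405, -0.002]
contact_force: [0.5, 0.3, 0.4]
gripper_width: 0.503
t 16.1 pos [ 0.4356 -0.19    0.0884] yaw 47.8 q1,q7 [-0.34  0.06] F [0.5 0.3 0.4] w 0.503
shift [ 2.3  5.5 66.4] turn [-0.1  0.1  1.8] dist 0.067
```

```bash
python3 -m handwheel '[[[2,4,20],[0,0,2],0],[[2,4,40],[0,0,2],0],[[2,4,55],[0,0,2],0],[[2,4,63],[0,0,2],0],[[2,4,66],[0,0,2],0],[[2,4,66],[0,0,2],0],[[2,4,66],[0,0,2],1],[[2,4,66],[0,0,2],1],[[2,4,66],[0,0,2],1],[[2,4,66],[0,0,2],1],[[2,4,66],[0,0,2],1]]' 40; python3 go.py .624 -.195 .16 46
```

```text
t: 17.02
eef_pos: [0.4422, -0.1918, 0.0244]
tool_rot: [0.001, 0.921, 0.388, 0.001]
contact_force: [-0.6, -0.1, 7.1]
gripper_width: 0.199
t 17.0167 pos [ 0.4422 -0.1918  0.0244] yaw 45.7 q1,q7 [-0.23  0.15] F [-0.6 -0.1  7.1] w 0.199
shift [ 124.8  132.7 -135.2] turn [ 0.1 -0.1 -0.3] dist 0.227
```

```bash
python3 -m handwheel '[[[0,0,-10],[0,0,0],1],[[0,0,-40],[0,0,0],1],[[0,0,-80],[0,0,0],1],[[0,0,-115],[0,0,0],1],[[0,0,-130],[0,0,0],1],[[125,133,-130],[0,0,0],1],[[125,133,-130],[0,0,0],1],[[125,133,-130],[0,0,0],1],[[125,133,-130],[0,0,0],1],[[125,133,-130],[0,0,0],1],[[125,133,-120],[0,0,0],1],[[125,133,-100],[0,0,0],1],[[125,133,-90],[0,0,0],1],[[125,133,-88],[0,0,0],1],[[125,133,-88],[0,0,0],1]]'; python3 go.py .624 -.195 .112 46
python3 - <<'E'
from fit import *
S=viewer.read_camera("side");z=readout.get_obs()["eef_pos"][2]-.0084
for zz in (z,z-.008):print("lid S",fitc(S,.624,-.195,[circle(.05,zz)]))
A=cv2.resize(S["frame"][110:190,210:310],None,fx=6,fy=6,interpolation=cv2.INTER_CUBIC);cv2.imwrite("pics/k.png",A[:,:,::-1])
E
```

```text
t: 18.27
eef_pos: [0.6223, -0.1945, 0.1108]
tool_rot: [-0.001, 0.922, 0.388, -0.001]
contact_force: [-0.3, -0.1, -1.2]
gripper_width: 0.201
t 18.2667 pos [ 0.6223 -0.1945  0.1108] yaw 45.7 q1,q7 [-0.31 -0.08] F [-0.3 -0.1 -1.2] w 0.201
shift [ 0.8  1.5 -1.2] turn [-0.1  0.1 -0.3] dist 0.002
lid S [179.072   0.62   -0.192]
lid S [179.015   0.625  -0.198]
```

View pics/k.png

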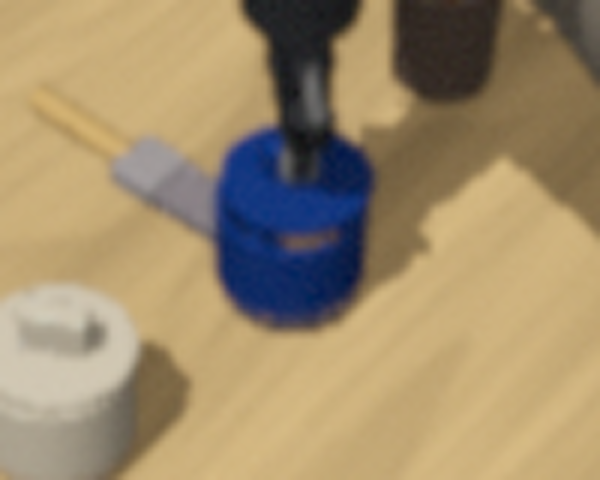

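```bash
python3 -m handwheel '[[[3,3,0],[0,0,0],1],[[3,3,3],[0,0,0],1],[[3,3,6],[0,0,0],1],[[3,3,9],[0,0,0],1],[[3,3,12],[0,0,0],1],[[3,3,14],[0,0,0],1],[[3,3,15],[0,0,0],1],[[3,3,16],[0,0,0],1],[[3,3,16],[0,0,0],1],[[3,3,16],[0,0,0],1]]'; python3 go.py
```

```text
t: 19.15
eef_pos: [0.6279, -0.1947, 0.0965]
tool_rot: [-0.0, 0.922, 0.388, 0.0]
contact_force: [-3.7, 3.0, 8.6]
gripper_width: 0.203
t 19.15 pos [ 0.6279 -0.1947  0.0965] yaw 45.7 q1,q7 [-0.3  -0.07] F [-3.7  3.   8.6] w 0.203
```

```bash
python3 -m handwheel '[[[0,0,-1],[0,0,0],0.3],[[0,0,-1],[0,0,0],0],[[0,0,-1],[0,0,0],0],[[0,0,-1],[0,0,0],0],[[0,0,-15],[0,0,0],0],[[0,0,-50],[0,0,0],0],[[0,0,-70],[0,0,0],0],[[0,0,-70],[0,0,0],0],[[0,0,-70],[0,0,0],0]]'; python3 go.py .423 -.010 .09 46
python3 - <<'E'
from fit import *
S=viewer.read_camera("side")
print("blue lid",fitc(S,.624,-.195,[circle(.05,.088)]))
T0=np.load("T.npy",allow_pickle=True).item()
def sub(p,box,f): return cv2.resize(p["frame"][box[1]:box[3],box[0]:box[2]],None,fx=f,fy=f,interpolation=cv2.INTER_CUBIC)
A=np.hstack([sub(S,(230,110,290,190),5),sub(T0,(241,188,281,228),10)]);cv2.imwrite("pics/l.png",A[:,:,::-1])
E
```

```text
t: 19.9
eef_pos: [0.6289, -0.1952, 0.1674]
tool_rot: [0.001, 0.921, 0.388, 0.001]
contact_force: [0.2, 0.5, -0.5]
gripper_width: 0.498
t 19.9 pos [ 0.6289 -0.1952  0.1674] yaw 45.7 q1,q7 [-0.34 -0.12] F [ 0.2  0.5 -0.5] w 0.498
shift [ -11.4 -276.9   76.6] turn [ 0.2 -0.1 -0.3] dist 0.288
blue lid [160.374   0.62   -0.186]
```

View pics/l.png

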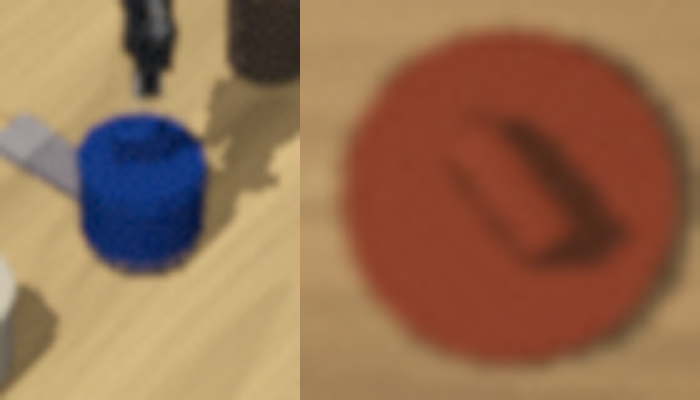

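```bash
python3 -m handwheel '[[[-11,-277,0],[0,0,3],0],[[-11,-277,0],[0,0,3],0],[[-11,-277,0],[0,0,3],0],[[-11,-277,0],[0,0,3],0],[[-11,-277,0],[0,0,3],0],[[-11,-277,0],[0,0,3],0],[[-11,-277,0],[0,0,3],0],[[-11,-277,20],[0,0,3],0],[[-11,-277,50],[0,0,3],0],[[-11,-277,80],[0,0,3],0],[[-11,-277,80],[0,0,3],0],[[-11,-277,80],[0,0,3],0]]'; python3 go.py .423 -.010 .022 43
```

```text
t: 20.95
eef_pos: [0.4203, -0.0099, 0.0845]
tool_rot: [0.0, 0.932, 0.364, -0.002]
contact_force: [0.4, -0.0, -0.3]
gripper_width: 0.497
t 20.95 pos [ 0.4203 -0.0099  0.0845] yaw 42.6 q1,q7 [-0.82 -0.4 ] F [ 0.4 -0.  -0.3] w 0.497
shift [ 2.2  2.  62.5] turn [-0.1  0.3 -0.4] dist 0.063
```

Reach is fine here.

```bash
python3 -m handwheel '[[[2,2,20],[0,0,0],0],[[2,2,40],[0,0,0],0],[[2,2,52],[0,0,0],0],[[2,2,59],[0,0,0],0],[[2,2,62],[0,0,0],0],[[2,2,62],[0,0,0],0],[[2,2,62],[0,0,0],1],[[2,2,62],[0,0,0],1],[[2,2,62],[0,0,0],1],[[2,2,62],[0,0,0],1],[[2,2,62],[0,0,0],1]]' 40; python3 go.py .427 -.362 .15 43
```

```text
t: 21.87
eef_pos: [0.4256, -0.0092, 0.0243]
tool_rot: [-0.0, 0.931, 0.364, 0.001]
contact_force: [-1.1, 0.5, 8.0]
gripper_width: 0.207
t 21.8667 pos [ 0.4256 -0.0092  0.0243] yaw 42.7 q1,q7 [-0.66 -0.25] F [-1.1  0.5  8. ] w 0.207
shift [-237.9  260.4 -126. ] turn [ 0.  -0.1 -0.3] dist 0.375
```

```bash
python3 -m handwheel '[[[0,0,-10],[0,0,0],1],[[0,0,-40],[0,0,0],1],[[0,0,-80],[0,0,0],1],[[0,0,-115],[0,0,0],1],[[0,0,-125],[0,0,0],1],[[-245,268,-125],[0,0,0],1],[[-245,268,-125],[0,0,0],1],[[-245,268,-125],[0,0,0],1],[[-245,268,-125],[0,0,0],1],[[-245,268,-125],[0,0,0],1],[[-245,268,-125],[0,0,0],1],[[-245,268,-125],[0,0,0],1],[[-245,268,-125],[0,0,0],1],[[-245,268,-125],[0,0,0],1],[[-245,268,-110],[0,0,0],1],[[-245,268,-95],[0,0,0],1],[[-245,268,-88],[0,0,0],1],[[-245,268,-88],[0,0,0],1]]'; python3 go.py .428 -.373 .112 43
python3 - <<'E'
from fit import *
S=viewer.read_camera("side");z=readout.get_obs()["eef_pos"][2]-.0083
S0=np.load("S3.npy",allow_pickle=True).item();T0=np.load("T.npy",allow_pickle=True).item()
print("lid S",fitc(S,.428,-.373,[circle(.05,z)]))
o=[circle(.05,.08)];b=[circle(.05,.08),circle(.044,.08)]
print("caddy S0",fitc(S0,.428,-.373,o),fitc(S0,.428,-.373,b),"T0",fitc(T0,.428,-.376,o,.012),fitc(T0,.428,-.376,b,.012))
u,v=proj(S,(.428,-.373,.08)).astype(int);u0,u1,v0,v1=u-40,u+40,v-35,v+35
f=lambda I:cv2.resize(I,None,fx=5,fy=5,interpolation=cv2.INTER_CUBIC)
uT,vT=proj(T0,(.428,-.373,.08));B=T0["frame"][int(vT)-35:int(vT)+35,int(uT)-30:int(uT)+30].copy();B=f(B)
P=np.array([(proj(T0,q+[.428,-.373,0])-[int(uT)-30,int(vT)-35])*5+2 for q in circle(.05,.08)]).astype(int)
for q in P: cv2.circle(B,tuple(map(int,q)),1,(0,255,0),-1)
cv2.imwrite("pics/m.png",np.hstack([f(S["frame"][v0:v1,u0:u1]),B])[:,:,::-1])
E
```

```text
t: 23.37
eef_pos: [0.4258, -0.3712, 0.1101]
tool_rot: [-0.001, 0.931, 0.364, -0.001]
contact_force: [0.0, 0.7, -1.1]
gripper_width: 0.199
t 23.3667 pos [ 0.4258 -0.3712  0.1101] yaw 42.7 q1,q7 [0.01 0.3 ] F [ 0.   0.7 -1.1] w 0.199
shift [ 0.4  2.8 -1.9] turn [-0.2  0.  -0.3] dist 0.003
lid S [162.129   0.425  -0.369]
caddy S0 [188.3     0.429  -0.375] [187.618   0.43   -0.374] T0 [151.75    0.424  -0.382] [163.462   0.423  -0.388]
```

View pics/m.png

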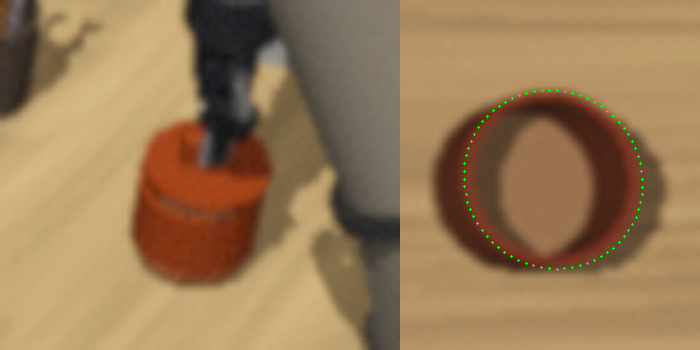

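```bash
python3 -m handwheel '[[[0,3,0],[0,0,0],1],[[0,3,3],[0,0,0],1],[[0,3,6],[0,0,0],1],[[0,3,9],[0,0,0],1],[[0,3,10],[0,0,0],1],[[0,3,10],[0,0,0],1]]'; python3 go.py
```

```text
t: 23.92
eef_pos: [0.4285, -0.3742, 0.101]
tool_rot: [-0.0, 0.931, 0.364, -0.0]
contact_force: [-0.2, -0.7, -1.3]
gripper_width: 0.198
t 23.9167 pos [ 0.4285 -0.3742  0.101 ] yaw 42.7 q1,q7 [0.02 0.31] F [-0.2 -0.7 -1.3] w 0.198
```

```bash
python3 -m handwheel '[[[0,0,2],[0,0,0],1],[[0,0,4],[0,0,0],1],[[0,0,5],[0,0,0],1],[[0,0,6],[0,0,0],1],[[0,0,6],[0,0,0],1],[[0,0,6],[0,0,0],1]]'; python3 go.py
```

```text
t: 24.42
eef_pos: [0.4287, -0.3746, 0.0964]
tool_rot: [-0.0, 0.931, 0.364, 0.001]
contact_force: [-1.9, 4.2, 12.5]
gripper_width: 0.198
t 24.4167 pos [ 0.4287 -0.3746  0.0964] yaw 42.7 q1,q7 [0.03 0.32] F [-1.9  4.2 12.5] w 0.198
```

```bash
python3 -m handwheel '[[[0,0,-1],[0,0,0],0.3],[[0,0,-1],[0,0,0],0],[[0,0,-1],[0,0,0],0],[[0,0,-1],[0,0,0],0],[[0,0,-15],[0,0,0],0],[[0,0,-50],[0,0,0],0],[[0,0,-90],[0,0,0],0],[[0,0,-130],[0,0,0],0],[[0,0,-150],[0,0,0],0],[[0,0,-150],[0,0,0],0]]'
python3 -m handwheel '[[[500,-512,0],[0,0,0],0],[[500,-512,0],[0,0,0],0],[[500,-512,0],[0,0,0],0],[[500,-512,0],[0,0,0],0],[[500,-512,0],[0,0,0],0],[[500,-512,0],[0,0,0],0],[[500,-512,0],[0,0,0],0],[[500,-512,0],[0,0,0],0],[[500,-512,0],[0,0,0],0],[[500,-512,0],[0,0,0],0],[[500,-512,0],[0,0,0],0],[[500,-512,0],[0,0,0],0],[[500,-512,0],[0,0,0],0],[[500,-512,0],[0,0,0],0],[[500,-512,0],[0,0,0],0],[[500,-512,0],[0,0,0],0],[[500,-512,0],[0,0,0],0],[[500,-512,0],[0,0,0],0],[[500,-512,0],[0,0,0],0],[[500,-512,0],[0,0,0],0]]'
python3 - <<'E'
from fit import *
S=viewer.read_camera("side");T=viewer.read_camera("top")
for k,(x,y) in dict(white=(.656,.003),blue=(.624,-.195),terra=(.428,-.374)).items():
    print(k,"lid T",fitc(T,x,y,[circle(.05,.088)],.012),"S",fitc(S,x,y,[circle(.05,.088)],.012))
print("green T",fitc(T,.432,.165,[circle(.05,.016)],.012))
cv2.imwrite("pics/n.png",cv2.resize(np.hstack([S["frame"][80:330,170:370],T["frame"][80:330,170:440]]),None,fx=1.7,fy=1.7,interpolation=cv2.INTER_CUBIC)[:,:,::-1])
E
```

```text
t: 25.25
eef_pos: [0.4302, -0.3771, 0.251]
tool_rot: [0.003, 0.931, 0.364, 0.003]
contact_force: [-0.4, 0.5, -0.3]
gripper_width: 0.503
t: 26.92
eef_pos: [0.4485, 0.3403, 0.2448]
tool_rot: [0.001, 0.931, 0.364, -0.001]
contact_force: [0.5, 0.1, 0.9]
gripper_width: 0.502
white lid T [1.83668e+02 6.59000e-01 4.00000e-03] S [1.16153e+02 6.50000e-01 1.30000e-02]
blue lid T [158.354   0.624  -0.192] S [77.514  0.612 -0.197]
terra lid T [151.542   0.428  -0.372] S [140.83    0.429  -0.368]
green T [1.84514e+02 4.31000e-01 1.68000e-01]
```

View pics/n.png

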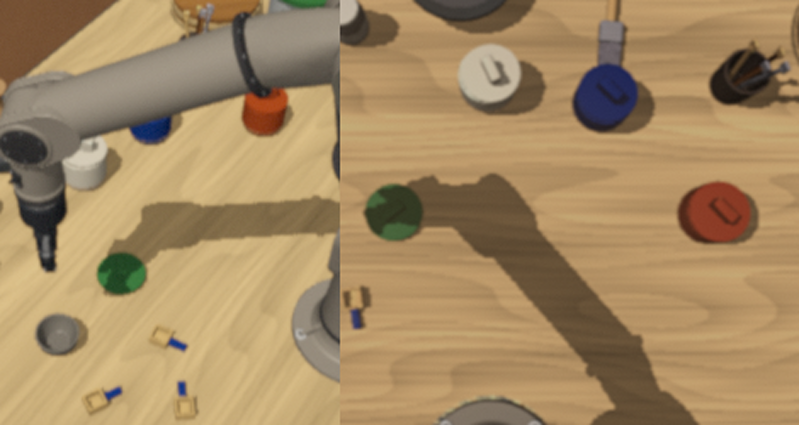

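```bash
python3 -c "
from station import bot; print(bot.hand_in())"
```

```text
the job is handed in; nothing more can be done
None
```

I moved the white lid from the blue caddy to the white one and put the far scoop inside the blue caddy. Then I lowered the blue and terracotta lids onto their caddies and handed the job in at about 27 s. No verdict is reported.

**Last checks**
- **Lids seated:** each lid met its caddy at the height expected for a seated lid, within about 0.2 mm, with 7 to 13 N of contact. The last pictures show all three covered.
- **Lids centred:** the final top view puts each lid within about 4 mm of its caddy's centre.
- **Other things:** the green lid measured within about 3 mm of its start. The other bystanders looked undisturbed where the pictures showed them, but I did not measure them.

**What failed or disagreed**
- The first scoop grasp closed just above its handle, so I went lower and it held.
- In the final side view the arm partly hid the white and blue lids, so the side fits for them are off by about 11 to 12 mm. I relied on the top view and contact heights for those two.
- The first top-view fit of the terracotta caddy was about 2 cm off. I used the side view instead, and an overlay on the top view agreed with it.
- I did not see the scoop directly inside the blue caddy. I released it below the rim, the gripper came out empty, and the lid then seated fully.
- I viewed 13 pictures against the budget of 10 (up to 12 allowed), so one over.

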